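# Open the fitting press and load the coupling

## Robot

A 6-joint arm with a two-finger parallel gripper is mounted at the origin on the work surface. World frame = base frame: x ahead of the robot, y to its left, z up, the work surface at z = 0. Lengths are in m, angles in rad, forces in N, time in s.
With the tool pointing down it reaches from about 0.375 to 0.925 m from the base axis. Payload 5.7 kg.
Tool frame: the origin (TCP) lies between the finger pads; the fingertips stand 14 mm ahead of it and the grasp point (between the pads) lies 5 mm behind it (env.tip_reach is the distance from the TCP to the fingertips, in m); z points along the fingers, x is the direction in which the jaws open and shut, and the axes are right-handed (so a half turn about z gives the same grasp; the last joint's range is limited). The gripper opens to 88 mm and grips with 3 to 60 N. Pads are 20 mm wide; open, the fingers measure 115 mm over their backs; the gripper's body (75 mm by 178 mm) begins 61 mm behind the grasp point.
Start: joints at [-1.393, 0.359, 1.51, -0, 1.272, -0.115], TCP at [0.173, -0.574, 0.237] pointing down, gripper open.
Joint ranges: [-2.97, 2.97], [-1.01, 2.36], [0.21, 2.38], [-0.96, 4.11], [0.2, 2.71], [-2.98, 2.98]. Speed limits (rad/s): [2.39, 2.39, 3.14, 3.14, 3.14, 3.14].

## Interface

Orientations are given as a unit quaternion [w, x, y, z].
In Python, from rig import monitor, read_camera, calibration, env, recognise gives the robot as it stands.
- The arm moves only by the tool servo_tool, never from a script. Its argument "rows" is a list that holds one entry, the list of rows, each a list of 7 numbers: the gripper command: -1 is shut, 1 is fully open, values between are in proportion, then the shift along the tool's x, y, z in cm, then the turn, a rotation vector about the tool's x, y, z in rad. A call has 1 to 8 rows; each row is the pose to reach, as a shift and turn from the pose measured when the call began, along the tool's axes at that moment; what a row does not reach only later rows make up. A row lasts 1/12 s, in which the tool goes at most 41.7 mm and 7.16 degrees, less where a joint would pass 70% of its speed; a pose out of reach is approached as far as the arm can. A call with a gripper value outside its range is refused whole. The fingers move at their own pace and stop on an object; "newtons" is the grip in N (left out, the last holds). Time passes only in rows, so rows that repeat a pose let the fingers close. It gives the time, the measured TCP pose, the force and the opening at its end, in the units of the state.
- monitor.sense(): the state, without advancing time (a new reading comes with each control period).
- read_camera(name): name is "side" or "top"; returns the picture (400x640x3 uint8, red, green, blue); there is no depth.
- calibration(name): a dict with "fx", "fy", "cx", "cy" (pixels), "eye" and "orientation" of the camera in the world. Camera axes: x right, y down, z forward; pixel columns grow to the right and rows downward; lengths in m; the calibration is good to about 2 mm. A picture is of the moment at which its call begins. calibration takes no time and is no camera call.
- env.finish_job(): hands the job in, once; it reports no verdict.
Trained networks look in the newest picture that a camera, given by its name, has taken for a name from the list of things; names that differ only in an ending like _2 or _b are one class to them, and where a whole thing is asked for, a point or a joint stands for the part that bears it (a point fixed in the world has none). Each returns a list of dicts, best first, with "confidence" (0 to 1); they miss things now and then, are a little off and sometimes report something else, mostly with a low value. They report only what shows in the picture. A call takes as long as a camera call.
- recognise(camera, query): "at" ([x, y, z] in m, in world coordinates, good to about 4 mm: the middle of the surface that is visible of it).
The state is a dict: "t": time; "joint_pos": joint angles; "joint_velocities": joint speeds; "joint_efforts": joint torques, N m; "tcp_pos": TCP position; "eef_rot": TCP orientation; "contact_force": force on the tool from outside, world axes, zero at the start; "torque": the same for the moment, N m; "grip_width": opening from 0.0 (shut) to 1.0 (fully open).
Only numpy, scipy, OpenCV 4.12 (cv2) and the standard library are available. Lean on these libraries where they do the work, as an engineer would, in place of code of your own. Each camera call takes 0.05 s, during which the arm holds its last target.

## Task

Push the cross handle of the red hand press's counterweighted lever up and over its balance point, so that the lever stays up by itself with the ram raised. Only then push the press's loading slide fully home by its upright end plate, so that the copper coupling stands under the ram. Do it all by pushing with the fingers: do not lift or tip the coupling off its spigot, and leave the other fittings and tools lying as they are.

Things in the scene. Friction and masses are not known exactly. Their poses are not given: they have to be found in the camera images.
- press: Red hand press bolted to the bench (fixed). Origin: on the vertical ram axis, at bench level. Its own -x side is the front, where the lever's handle and the slide's end plate stick out towards the robot; z up. Base plate 250 x 120 x 20 mm high, from 120 mm in front of the origin to 130 mm behind. Head 60 mm wide, 112 to 180 mm above the bench, its front 35 mm in front of the origin; column behind.
- pivot (a point): Axis of the lever's hinge, at the lever's mid-plane: 145 mm above the bench, 55 mm to the press's -y side of the ram axis (beside the head). The hinge axis runs along the press's y.
- lever (a joint): Lever angle, 0 to 1.25 between stops. At 0 (start) it points to the press's front (-x), 0.45 rad above the horizontal; the value grows as the handle is pushed up and back (elevation = 0.45 + value). Balance at about 0.56 rad: below it the lever falls back to 0; beyond it, it swings on by itself (damped, 1 to 2 s) to 1.25 and stays. About 4 N square to the lever lifts it. The ram rises with it.
- handle (a point): Centre of the cross handle: round iron bar 16 mm thick, 90 mm long, along the press's y, at the lever's end, 185 mm from the pivot. When down it is 225 mm above the bench, 167 mm in front of the pivot, nothing in front of or above it; when up, 328 mm above the bench. A flat iron arm 12 mm wide joins its middle to the pivot. A disc counterweight on a second arm swings over to the back.
- slide (a joint): Travel of the loading slide towards the press's +x: 0 at the start (pulled out), 0.06 m fully home against its stop. It takes about 3 N to push and stays where it is left.
- push_plate (a point): Centre of the front face of the slide's upright steel end plate, 50 mm above the bench: plate 50 mm wide (press y), 55 mm high (its top edge 77.5 mm above the bench), 8 mm thick. It faces the press's -x and is pushed towards +x. With the slide out the face is 168 mm in front of the ram axis, home 108 mm.
- coupling: Copper coupling: plain open tube 36 mm outside diameter, 45 mm high, standing loosely over a 20 mm high spigot on the slide, 108 mm behind the end plate's front face. Origin: centre of its underside, 32 mm above the bench; z along the tube. It rides along with the slide.
- under_ram (a point): Point on the ram axis at the level of the slide's top, 32 mm above the bench: where the coupling's origin must end. The ram (steel rod 24 mm thick) has its foot 55 mm above the bench with the lever down (it would block the coupling), 95 mm with the lever up.
- ferrule: Bystander: brass ferrule sleeve, 32 mm diameter, 30 mm high, upright beside the press. Origin: centre of its underside.
- cap: Bystander: black iron cap, 48 mm diameter, 40 mm high, beside the press. Origin: centre of its underside.
- stopper: Bystander: white ceramic sink stopper, 46 mm diameter, 47 mm high, beside the press. Origin: centre of its underside.
- locknut: Bystander: flat brass ring nut, 44 mm diameter, 10 mm high, beside the press. Origin: centre of its underside.
- wrench: Bystander: steel wrench 200 mm long lying on the bench to the right. Origin: its middle, underside.
- paste: Bystander: tin of jointing paste, 70 mm diameter, 60 mm high, on the left of the bench. Origin: centre of its underside.
- tee: Bystander: black iron tee fitting, 80 mm long, 36 mm high, on the left of the bench. Origin: its middle, underside.

How it is judged:
By the outcome, as a careful person would: the job done as asked, in the order asked, and still so for the second after the job is handed in, with the robot touching nothing.
It also fails if it takes over 45 s, if anything falls off the work surface, if the arm or the gripper's body presses on something with over 40 N, if the wrist force passes 120 N, or if a joint passes its speed limit or range.

## Working session

There is one attempt and no reset: what is moved stays moved. The work goes in short steps, Python scripts to look and compute and a tool call to move; the robot and the scene stay as the last step left them, time stands still between calls to the robot, and variables do not carry over. Pictures are saved under pics/ and viewed, and the job is handed in when it is done.

Besides the shell and the picture viewer there is one more tool, called after ">>>" as name(argument=value, ...), one argument or row to a line, values as JSON. servo_tool: Moves the arm, as the interface text tells. Its arguments: {"type":"object","properties":{"rows":{"type":"array","items":{"type":"array","items":{"type":"array","items":{"type":"number"}}}},"newtons":{"type":"number"}},"required":["rows"]}

```bash
ls; mkdir -p pics
python3 - <<'E'
from rig import monitor, read_camera, calibration, env, recognise
import cv2
for n in("side","top"):
    im=read_camera(n); cv2.imwrite(f"pics/{n}0.png",im[:,:,::-1]); print(n,calibration(n))
    for q in("press","handle","push_plate","coupling","pivot"):
        print(q,[(d.get("at"),d["confidence"]) for d in recognise(n,q)[:3]])
print(monitor.sense())
E
```

```text
pics
side {'fx': 393.04745063408336, 'fy': 393.04745063408336, 'cx': 317.73908155187735, 'cy': 198.53128245937333, 'eye': array([0.13400609, 0.82877569, 1.05222156]), 'orientation': array([ 0.10233848, -0.21504645,  0.89599465, -0.37480055])}
press [([0.7098, -0.1605, 0.1023], 0.67), ([0.6856, -0.2079, 0.2257], 0.36)]
handle [([0.6869, -0.2017, 0.2259], 0.85)]
push_plate [([0.6048, -0.1181, 0.0288], 0.78)]
coupling [([0.6695, -0.1335, 0.0628], 0.58)]
pivot [([0.7154, -0.1593, 0.1003], 0.92)]
top {'fx': 404.4836490251783, 'fy': 404.4836490251783, 'cx': 319.80331461308623, 'cy': 203.16413693275342, 'eye': array([0.40989309, 0.01821583, 1.30510326]), 'orientation': array([-0.04135257,  0.70987505, -0.70073645,  0.05775642])}
press [([0.6981, -0.1658, 0.1038], 0.84)]
handle []
push_plate [([0.6223, -0.1285, 0.0318], 0.87), ([0.7338, -0.0603, 0.0278], 0.16)]
coupling [([0.6665, -0.1463, 0.0687], 0.63)]
pivot [([0.6992, -0.1669, 0.1074], 0.76)]
{'t': 0.6, 'joint_pos': array([-1.39313005e+00,  3.58790994e-01,  1.51038518e+00,  2.46466875e-05,
        1.27249007e+00, -1.15092711e-01]), 'joint_velocities': array([ 0.00102318,  0.00088866,  0.00014677,  0.00038433, -0.00084611,
        0.00125276]), 'joint_efforts': array([-2.12972468e-04, -5.15044391e+01, -2.71001422e+01,  6.74203411e-02,
        2.49906338e-02, -1.64658463e-06]), 'tcp_pos': array([ 0.17315923, -0.57445304,  0.2366338 ]), 'eef_rot': array([-3.37758012e-05,  8.02679257e-01, -5.96410939e-01, -1.87536982e-05]), 'contact_force': array([ 0.00160972, -0.63789501,  1.09036745]), 'torque': array([-0.0224784 , -0.00813483, -0.0257099 ]), 'grip_width': 1.000201284544104}
```

View pics/side0.png

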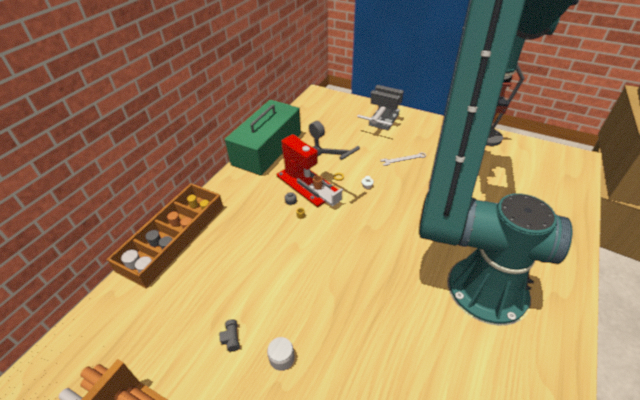

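View pics/top0.png

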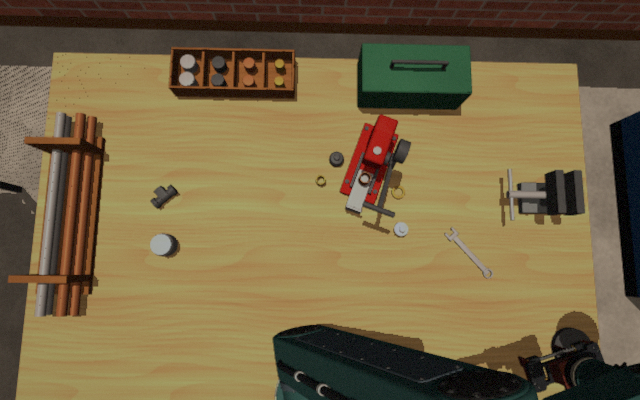

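The lever, slide and coupling are all visible: in the top view the handle is near (378,209), the plate near (356,203) and the coupling near (364,180). I'll zoom in to fit the press pose.

Run:
```python
import cv2
a=cv2.imread("pics/top0.png")[105:245,310:430]; b=cv2.imread("pics/side0.png")[110:225,265:385]
cv2.imwrite("pics/topz.png",cv2.resize(a,None,fx=4.2,fy=4.2,interpolation=cv2.INTER_CUBIC))
cv2.imwrite("pics/sidez.png",cv2.resize(b,None,fx=5,fy=5,interpolation=cv2.INTER_CUBIC))
```

```text
(no output)
```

View pics/topz.png

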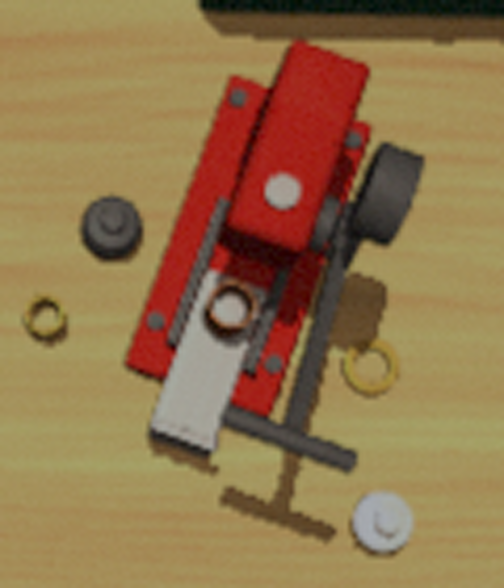

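View pics/sidez.png

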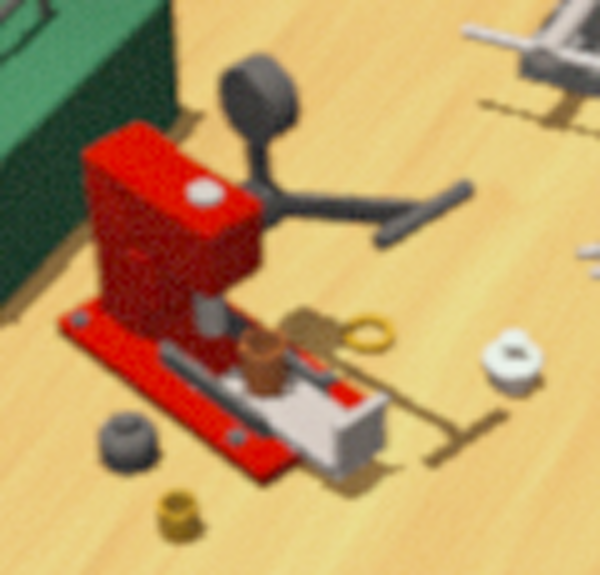

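```bash
cat > h.py <<'E'
import numpy as np
from scipy.spatial.transform import Rotation as R
from rig import calibration
def proj(n,P):
    c=calibration(n); q=c["orientation"]; M=R.from_quat([q[1],q[2],q[3],q[0]]).as_matrix()
    p=(np.atleast_2d(P)-c["eye"])@M
    return np.c_[c["fx"]*p[:,0]/p[:,2]+c["cx"],c["fy"]*p[:,1]/p[:,2]+c["cy"]]
def w(P,v):
    P=np.atleast_2d(P); c,s=np.cos(v[2]),np.sin(v[2])
    return np.c_[v[0]+c*P[:,0]-s*P[:,1],v[1]+s*P[:,0]+c*P[:,1],P[:,2]]
E
python3 - <<'E'
from h import *
from scipy.optimize import least_squares
T=[((-.12,.06,.02),(127,368)),((.13,.06,.02),(232,76)),((.13,-.06,.02),(370,125)),((-.167,-.1,.225),(354,462)),((-.167,-.01,.225),(226,412)),((-.168,.025,.0775),(152,432)),((-.168,-.025,.0775),(212,450)),((-.06,0,.077),(231,305)),((-.035,.03,.18),(228,228)),((-.035,-.03,.18),(302,250))]
S=[((-.12,.06,.02),(264,474)),((.13,.06,.02),(60,322)),((-.167,-.01,.225),(380,240)),((-.167,-.1,.225),(468,188)),((-.168,.025,.0775),(335,430)),((-.168,-.025,.0775),(386,400)),((-.06,0,.077),(262,345)),((-.035,.03,.18),(205,240)),((-.035,-.03,.18),(262,208))]
tp=np.array([a for a,_ in T]);tu=np.array([b for _,b in T])/4.2+[310,105]
sp=np.array([a for a,_ in S]);su=np.array([b for _,b in S])/5+[265,110]
f=lambda v:np.r_[proj("top",w(tp,v))-tu,proj("side",w(sp,v))-su].ravel()
r=least_squares(f,[.75,-.13,-.3],loss="soft_l1")
v=r.x;print(v);print(f(v).reshape(-1,2).round(1).tolist())
np.save("v.npy",v)
for n,p in dict(handle=(-.167,-.055,.225),hl=(-.167,-.01,.225),hr=(-.167,-.1,.225),pivot=(0,-.055,.145),plate=(-.168,0,.05),home=(-.108,0,.05)).items(): print(n,w(p,v)[0].round(4))
E
```

```text
[ 0.72282698 -0.16779179 -0.33999988]
[[-1.5, -0.9], [-1.1, -1.1], [0.3, -0.5], [-0.4, 0.5], [-1.3, 0.9], [-0.7, -0.9], [0.3, 0.5], [-0.3, -0.2], [-1.8, -0.8], [0.4, 1.1], [-0.3, -0.4], [-1.6, -1.4], [-0.1, 0.2], [0.6, -0.8], [1.5, -0.9], [1.1, -1.6], [0.6, -1.3], [0.5, -1.4], [1.3, -2.2]]
handle [ 0.547 -0.164  0.225]
hl [ 0.5621 -0.1215  0.225 ]
hr [ 0.532  -0.2064  0.225 ]
pivot [ 0.7045 -0.2196  0.145 ]
plate [ 0.5644 -0.1118  0.05  ]
home [ 0.621  -0.1318  0.05  ]
```

```bash
cat >> h.py <<'E'
def plan(p,tilt=45,v=None):
    """target TCP in press frame, tilt deg from vertical -> shift cm, rotvec in tool axes"""
    from rig import monitor
    v=np.load("v.npy") if v is None else v
    s=monitor.sense(); q=s["eef_rot"]; R0=R.from_quat([q[1],q[2],q[3],q[0]])
    t=np.radians(tilt); Z=np.array([np.sin(t),0,-np.cos(t)]); X=np.array([0,-1.,0]); Y=np.cross(Z,X)
    Rt=R.from_euler('z',v[2])*R.from_matrix(np.c_[X,Y,Z])
    d=R0.inv().apply(w(p,v)[0]-s["tcp_pos"])*100
    print("t",s["t"],"shift",d.round(2),"rot",(R0.inv()*Rt).as_rotvec().round(3),"F",s["contact_force"].round(1), "target",w(p,v)[0].round(3))
E
python3 -c "
from h import *
plan((-.27,-.055,.20))"
```

```text
t 0.6 shift [-34.6  -39.34   3.67] rot [0.758 0.248 0.599] F [ 0.  -0.6  1.1] target [ 0.45 -0.13  0.2 ]
```

>>> servo_tool(
  rows=[
    [[-0.23,-4,-5,0,0.08,0.03,0.07],[-0.23,-8,-10,0,0.16,0.06,0.14],[-0.23,-12,-14,0,0.25,0.08,0.2],[-0.23,-15,-18,0,0.34,0.11,0.27],[-0.23,-19,-22,0,0.43,0.14,0.34],[-0.23,-22,-26,0,0.52,0.17,0.41],[-0.23,-26,-30,1,0.6,0.2,0.48],[-0.23,-29,-33,1,0.68,0.22,0.54]],
  ],
)

```text
t: 1.27
tcp_pos: [0.3515, -0.2922, 0.2322]
eef_rot: [0.2, -0.565, 0.748, -0.283]
contact_force: [2.1, 0.4, 0.3]
grip_width: 0.433
```

```bash
python3 -c "
from h import *
plan((-.27,-.055,.20))"
```

```text
t 1.2667 shift [-18.43  -1.86   5.34] rot [0.076 0.023 0.055] F [2.1 0.4 0.3] target [ 0.45 -0.13  0.2 ]
```

>>> servo_tool(
  rows=[
    [[-0.23,-4,-0.4,1,0.02,0,0.01],[-0.23,-8,-0.8,2,0.04,0.01,0.02],[-0.23,-12,-1.2,3,0.06,0.02,0.04],[-0.23,-15,-1.5,4,0.076,0.023,0.055],[-0.23,-18.4,-1.9,5.3,0.076,0.023,0.055],[-0.23,-18.4,-1.9,5.3,0.076,0.023,0.055],[-0.23,-18.4,-1.9,5.3,0.076,0.023,0.055]],
  ],
)

```text
t: 1.85
tcp_pos: [0.4634, -0.1392, 0.22]
eef_rot: [0.224, -0.542, 0.754, -0.296]
contact_force: [-1.0, -1.0, -0.1]
grip_width: 0.388
```

```bash
python3 -c "
from h import *
from rig import read_camera,monitor
import cv2
plan((-.27,-.055,.20));print(monitor.sense()['joint_pos'])
plan((-.203,-.055,.18))
plan((-.175,-.055,.208))
a=read_camera('side')[60:260,240:440,::-1];b=read_camera('top')[80:280,280:480,::-1]
import numpy as np
cv2.imwrite('pics/a1.png',cv2.resize(np.hstack([a,b]),None,fx=2,fy=2,interpolation=cv2.INTER_CUBIC))"
```

```text
t 1.85 shift [-0.46  2.53  0.37] rot [0.026 0.028 0.003] F [-1.  -1.  -0.1] target [ 0.45 -0.13  0.2 ]
[-0.58690255  0.00388254  2.37642764  1.45976819  0.1979078  -0.07227744]
t 1.85 shift [-0.28 -0.95  6.43] rot [0.026 0.028 0.003] F [-1.  -1.  -0.1] target [ 0.513 -0.152  0.18 ]
t 1.85 shift [-0.26 -4.91  6.33] rot [0.026 0.028 0.003] F [-1.  -1.  -0.1] target [ 0.54  -0.161  0.208]
```

View pics/a1.png

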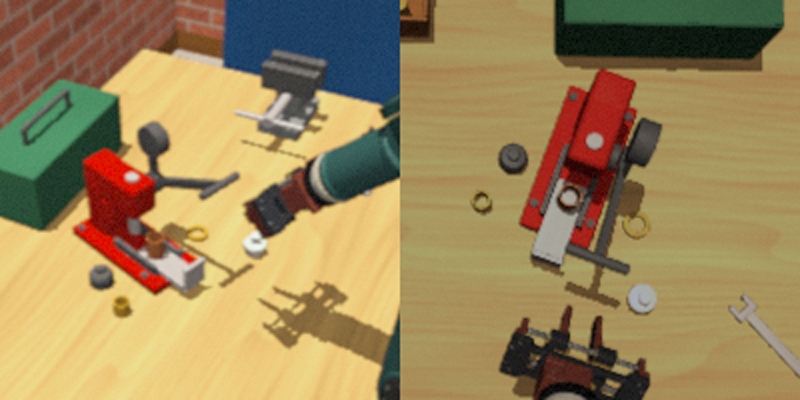

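Joints 3 and 5 are at their range ends with the 45° tilt, so I'm reducing it to 30°.

```bash
python3 -c "
from h import *
plan((-.225,-.055,.23),30)"
```

```text
t 1.95 shift [-0.85 -2.76  1.31] rot [-0.236  0.02   0.005] F [0.5 0.9 0. ] target [ 0.492 -0.145  0.23 ]
```

>>> servo_tool(
  rows=[
    [[-0.23,0,-0.5,0,-0.05,0,0],[-0.23,-0.2,-1,0.3,-0.1,0,0],[-0.23,-0.4,-1.5,0.6,-0.15,0.01,0],[-0.23,-0.6,-2,1,-0.2,0.02,0],[-0.23,-0.85,-2.7,1.3,-0.236,0.02,0.005],[-0.23,-0.85,-2.7,1.3,-0.236,0.02,0.005]],
  ],
)

```text
t: 2.45
tcp_pos: [0.49, -0.1324, 0.2269]
eef_rot: [0.19, -0.562, 0.773, -0.225]
contact_force: [0.1, 0.9, -0.6]
grip_width: 0.382
```

```bash
python3 -c "
from h import *
from rig import monitor
plan((-.225,-.055,.23),30);print(monitor.sense()['joint_pos'])
plan((-.179,-.055,.211),30)"
```

```text
t 2.45 shift [ 1.08 -0.69  0.03] rot [-0.072  0.055  0.01 ] F [ 0.1  0.9 -0.6] target [ 0.492 -0.145  0.23 ]
[-0.51052255  0.01606944  2.18766415  0.40867291  0.38649658  1.03836648]
t 2.45 shift [ 1.34 -3.43  4.18] rot [-0.072  0.055  0.01 ] F [ 0.1  0.9 -0.6] target [ 0.536 -0.16   0.211]
```

>>> servo_tool(
  rows=[
    [[-0.23,0.5,-0.3,0,-0.04,0.03,0.01],[-0.23,1.1,-0.7,0,-0.072,0.055,0.01],[-0.23,1.1,-0.7,0,-0.072,0.055,0.01],[-0.23,1.1,-0.7,0,-0.072,0.055,0.01]],
  ],
)

```text
t: 2.78
tcp_pos: [0.4928, -0.1462, 0.2312]
eef_rot: [0.15, -0.557, 0.789, -0.212]
contact_force: [-0.5, 0.1, -0.8]
grip_width: 0.384
```

```bash
python3 -c "
from h import *
from rig import monitor
plan((-.225,-.055,.23),30);print(monitor.sense()['joint_pos'])
plan((-.205,-.055,.196),30)
plan((-.179,-.055,.211),30)"
```

```text
t 2.7833 shift [-0.14  0.14  0.05] rot [-0.002 -0.    -0.   ] F [-0.5  0.1 -0.8] target [ 0.492 -0.145  0.23 ]
[-0.46953769  0.02986151  2.111042    0.13920287  0.48231874  1.33520101]
t 2.7833 shift [-0.14  0.11  4.  ] rot [-0.002 -0.    -0.   ] F [-0.5  0.1 -0.8] target [ 0.511 -0.151  0.196]
t 2.7833 shift [-0.14 -2.89  4.01] rot [-0.002 -0.    -0.   ] F [-0.5  0.1 -0.8] target [ 0.536 -0.16   0.211]
```

>>> servo_tool(
  rows=[
    [[-0.23,-0.1,0,1.3,0,0,0],[-0.23,-0.1,0,2.6,0,0,0],[-0.23,-0.1,0,4,0,0,0],[-0.23,-0.1,-0.7,4,0,0,0],[-0.23,-0.1,-1.4,4,0,0,0],[-0.23,-0.1,-2,4,0,0,0],[-0.23,-0.1,-2,4,0,0,0]],
  ],
)

```text
t: 3.37
tcp_pos: [0.5302, -0.159, 0.2088]
eef_rot: [0.151, -0.557, 0.788, -0.214]
contact_force: [0.6, 0.6, 0.6]
grip_width: 0.388
```

```bash
python3 -c "
from h import *
from rig import read_camera,monitor
import cv2
plan((-.179,-.055,.211),30);print(monitor.sense()['joint_pos'])
a=read_camera('side')[60:260,240:440,::-1];b=read_camera('top')[80:280,280:480,::-1]
import numpy as np
cv2.imwrite('pics/a2.png',cv2.resize(np.hstack([a,b]),None,fx=2,fy=2,interpolation=cv2.INTER_CUBIC))"
```

```text
t 3.3667 shift [-0.1  -0.59  0.09] rot [-0.007 -0.001 -0.   ] F [0.6 0.6 0.6] target [ 0.536 -0.16   0.211]
[-0.45405273  0.12847465  2.07493556  0.14078185  0.41446978  1.3436448 ]
```

View pics/a2.png

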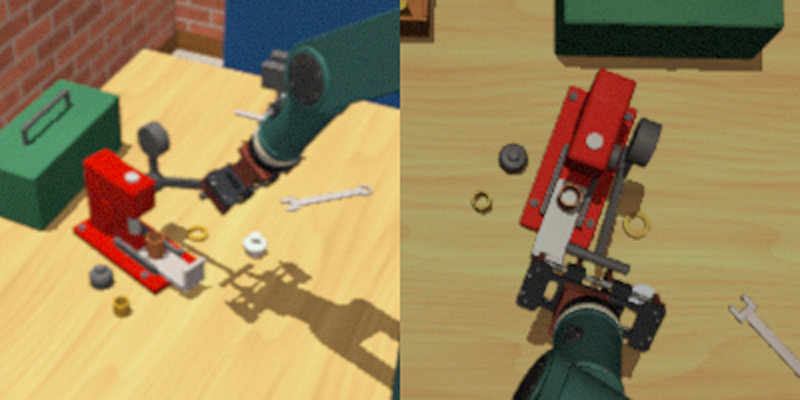

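>>> servo_tool(
  rows=[
    [[-0.23,0,-0.6,0,0,0,0],[-0.23,0,-1.3,-0.3,0,0,0],[-0.23,0,-2.1,-0.7,0,0,0],[-0.23,0,-2.9,-1.2,0,0,0],[-0.23,0,-3.7,-1.6,0,0,0],[-0.23,0,-4.6,-2,0,0,0],[-0.23,0,-5.5,-2.4,0,0,0],[-0.23,0,-5.5,-2.4,0,0,0]],
  ],
)

```text
t: 4.13
tcp_pos: [0.5631, -0.1701, 0.2578]
eef_rot: [0.151, -0.557, 0.788, -0.214]
contact_force: [-1.2, 0.3, 0.3]
grip_width: 0.388
```

```bash
python3 -c "
from h import *
from rig import read_camera,monitor
import cv2
plan((-.179,-.055,.211),30);print(monitor.sense()['joint_pos'])
a=read_camera('side')[60:260,240:440,::-1];b=read_camera('top')[80:280,280:480,::-1]
import numpy as np
cv2.imwrite('pics/a3.png',cv2.resize(np.hstack([a,b]),None,fx=2,fy=2,interpolation=cv2.INTER_CUBIC))"
```

```text
t 4.1333 shift [-0.05  4.88  2.57] rot [-0.006 -0.001  0.   ] F [-1.2  0.3  0.3] target [ 0.536 -0.16   0.211]
[-0.44319194  0.10479035  1.94486821  0.09586607  0.56688868  1.40048492]
```

View pics/a3.png

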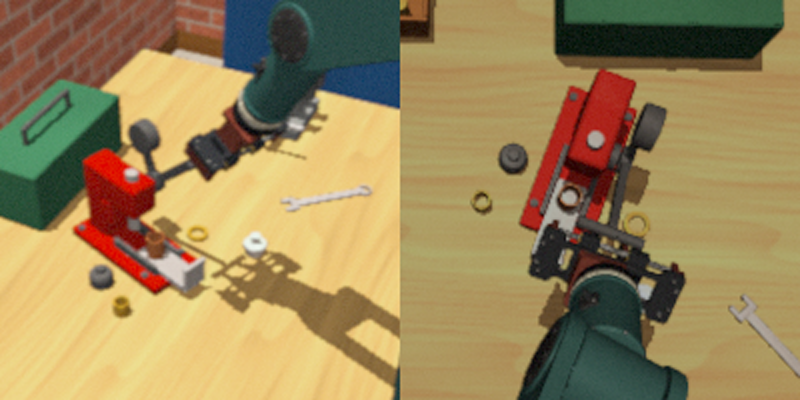

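The lever is following: the arm is steeper and the counterweight has swung back. I'll continue past the balance point.

>>> servo_tool(
  rows=[
    [[-0.23,0,-0.8,-0.3,0,0,0],[-0.23,0,-1.6,-0.5,0,0,0],[-0.23,0,-2.4,-0.6,0,0,0],[-0.23,0,-3.3,-0.7,0,0,0],[-0.23,0,-4.2,-0.7,0,0,0],[-0.23,0,-5.1,-0.7,0,0,0],[-0.23,0,-6,-0.7,0,0,0],[-0.23,0,-6,-0.7,0,0,0]],
  ],
)

```text
t: 4.9
tcp_pos: [0.611, -0.1873, 0.2953]
eef_rot: [0.152, -0.557, 0.788, -0.215]
contact_force: [0.6, -0.6, 0.9]
grip_width: 0.381
```

```bash
python3 -c "
from h import *
from rig import read_camera,monitor
import cv2
plan((-.179,-.055,.211),30);print(monitor.sense()['joint_pos'])
a=read_camera('side')[60:260,240:440,::-1];b=read_camera('top')[80:280,280:480,::-1]
import numpy as np
cv2.imwrite('pics/a4.png',cv2.resize(np.hstack([a,b]),None,fx=2,fy=2,interpolation=cv2.INTER_CUBIC))"
```

```text
t 4.9 shift [-0.08 11.18  3.19] rot [-0.01  -0.001  0.   ] F [ 0.6 -0.6  0.9] target [ 0.536 -0.16   0.211]
[-0.43195547  0.13598967  1.80192974  0.07325992  0.67341929  1.43378315]
```

View pics/a4.png

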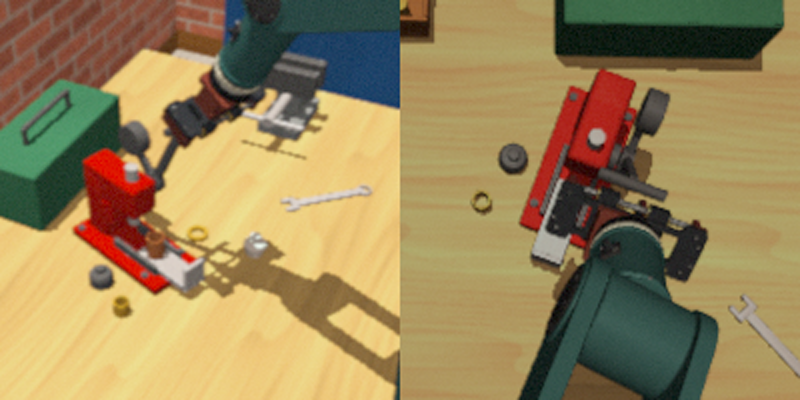

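>>> servo_tool(
  rows=[
    [[-0.23,0,-0.5,-0.1,0,0,0],[-0.23,0,-1,-0.1,0,0,0],[-0.23,0,-1,-0.1,0,0,0],[-0.23,0,-1,-0.1,0,0,0],[-0.23,0,-1,-0.1,0,0,0],[-0.23,0,-1,-0.1,0,0,0],[-0.23,0,-1,-0.1,0,0,0],[-0.23,0,-1,-0.1,0,0,0]],
  ],
)

```text
t: 5.67
tcp_pos: [0.6163, -0.189, 0.2993]
eef_rot: [0.151, -0.557, 0.788, -0.214]
contact_force: [0.8, 0.2, 0.1]
grip_width: 0.385
```

```bash
python3 -c "
from h import *
from rig import read_camera,monitor
import cv2
plan((-.179,-.055,.211),30);print(monitor.sense()['joint_pos'])
a=read_camera('side')[60:260,240:440,::-1];b=read_camera('top')[80:280,280:480,::-1]
import numpy as np
cv2.imwrite('pics/a5.png',cv2.resize(np.hstack([a,b]),None,fx=2,fy=2,interpolation=cv2.INTER_CUBIC))"
```

```text
t 5.6667 shift [-0.06 11.85  3.29] rot [-0.006 -0.001  0.   ] F [0.8 0.2 0.1] target [ 0.536 -0.16   0.211]
[-0.4303907   0.1413102   1.78259141  0.070533    0.6910894   1.43788969]
```

View pics/a5.png

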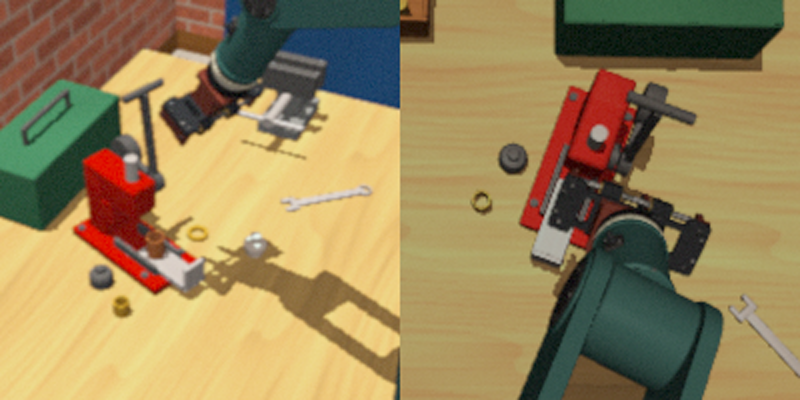

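The lever stands fully up with the handle at the back, and the ram knob is raised. Next I retreat, close the fingers and go in front of the plate.

```bash
python3 -c "
from h import *
plan((-.225,0,.20),20)"
```

```text
t 5.7667 shift [-5.56 16.38  1.91] rot [-0.181 -0.001  0.   ] F [ 0.5 -0.4 -0.6] target [ 0.511 -0.093  0.2  ]
```

>>> servo_tool(
  rows=[
    [[-0.23,0,2.5,-0.3,0,0,0],[-0.23,0,5,-0.3,-0.03,0,0],[-0.5,-1,7.5,0,-0.06,0,0],[-1,-2.2,10,0.4,-0.1,0,0],[-1,-3.5,12.5,1,-0.14,0,0],[-1,-4.7,14.5,1.5,-0.18,0,0],[-1,-5.6,16.4,1.9,-0.18,0,0],[-1,-5.6,16.4,1.9,-0.18,0,0]],
  ],
)

```text
t: 6.43
tcp_pos: [0.5069, -0.0898, 0.197]
eef_rot: [0.098, -0.569, 0.804, -0.139]
contact_force: [-0.6, 0.8, 0.2]
grip_width: 0.004
```

```bash
python3 -c "
from h import *
from rig import monitor
plan((-.225,0,.057),20);print(monitor.sense()['joint_pos'])"
```

```text
t 6.4333 shift [ 0.14  4.27 13.34] rot [ 0.006 -0.     0.002] F [-0.6  0.8  0.2] target [ 0.511 -0.093  0.057]
[-0.29970004  0.13701175  2.00515164 -0.02255009  0.6572498   1.62492008]
```

>>> servo_tool(
  rows=[
    [[-1,0,0.9,2.5,0,0,0],[-1,0,1.7,5,0,0,0],[-1,0.1,2.5,7.5,0,0,0],[-1,0.1,3.3,10,0,0,0],[-1,0.1,3.9,12,0,0,0],[-1,0.1,4.3,13.3,0,0,0],[-1,0.1,4.3,13.3,0,0,0]],
  ],
)

```text
t: 7.02
tcp_pos: [0.5099, -0.0927, 0.0552]
eef_rot: [0.097, -0.57, 0.804, -0.138]
contact_force: [0.2, -0.3, -0.5]
grip_width: 0.004
```

```bash
python3 -c "
from h import *
from rig import read_camera,monitor
import cv2
plan((-.182,0,.057),20);print(monitor.sense()['joint_pos'])
plan((-.122,0,.057),20)
a=read_camera('side')[60:260,240:440,::-1];b=read_camera('top')[80:280,280:480,::-1]
import numpy as np
cv2.imwrite('pics/a6.png',cv2.resize(np.hstack([a,b]),None,fx=2,fy=2,interpolation=cv2.INTER_CUBIC))"
```

```text
t 7.0167 shift [-0.01 -4.19  1.28] rot [ 0.01  -0.001  0.001] F [ 0.2 -0.3 -0.5] target [ 0.551 -0.107  0.057]
[-0.30407599  0.41649052  2.14243047 -0.05232934  0.24404538  1.65399746]
t 7.0167 shift [-0.01 -9.85  3.28] rot [ 0.01  -0.001  0.001] F [ 0.2 -0.3 -0.5] target [ 0.608 -0.127  0.057]
```

View pics/a6.png

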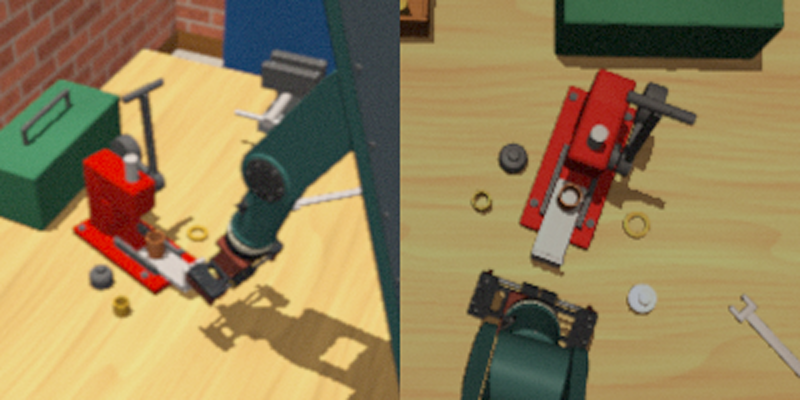

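>>> servo_tool(
  rows=[
    [[-1,0,-0.8,0.3,0,0,0],[-1,0,-1.6,0.6,0,0,0],[-1,0,-2.4,0.9,0,0,0],[-1,0,-3.2,1.1,0,0,0],[-1,0,-3.8,1.2,0,0,0],[-1,0,-4.4,1.4,0,0,0],[-1,0,-5,1.6,0,0,0],[-1,0,-5.6,1.8,0,0,0]],
  ],
)

```text
t: 7.78
tcp_pos: [0.5663, -0.1123, 0.0591]
eef_rot: [0.098, -0.57, 0.804, -0.139]
contact_force: [-2.9, -0.5, 2.7]
grip_width: 0.005
```

```bash
python3 -c "
from h import *
from rig import monitor
plan((-.122,0,.057),20);print(monitor.sense()['joint_pos'])"
```

```text
t 7.7833 shift [ 0.02 -4.09  1.67] rot [ 0.008 -0.001  0.002] F [-2.9 -0.5  2.7] target [ 0.608 -0.127  0.057]
[-0.30824453  0.45700245  2.01502075 -0.03453056  0.32875552  1.6317725 ]
```

>>> servo_tool(
  rows=[
    [[-1,0,-0.5,0.2,0,0,0],[-1,0,-1,0.4,0,0,0],[-1,0,-1.5,0.6,0,0,0],[-1,0,-2,0.8,0,0,0],[-1,0,-2.5,1,0,0,0],[-1,0,-2.9,1.2,0,0,0],[-1,0,-3.3,1.3,0,0,0],[-1,0,-3.6,1.5,0,0,0]],
  ],
)

```text
t: 8.45
tcp_pos: [0.6034, -0.1253, 0.057]
eef_rot: [0.098, -0.57, 0.804, -0.139]
contact_force: [-3.2, 1.2, 2.1]
grip_width: 0.006
```

```bash
python3 -c "
from h import *
from rig import monitor,read_camera
import cv2
plan((-.122,0,.057),20)
a=read_camera('side')[60:260,240:440,::-1];b=read_camera('top')[80:280,280:480,::-1]
import numpy as np
cv2.imwrite('pics/a7.png',cv2.resize(np.hstack([a,b]),None,fx=2,fy=2,interpolation=cv2.INTER_CUBIC))"
```

```text
t 8.45 shift [ 0.02 -0.45  0.16] rot [ 0.008 -0.001  0.002] F [-3.2  1.2  2.1] target [ 0.608 -0.127  0.057]
```

View pics/a7.png

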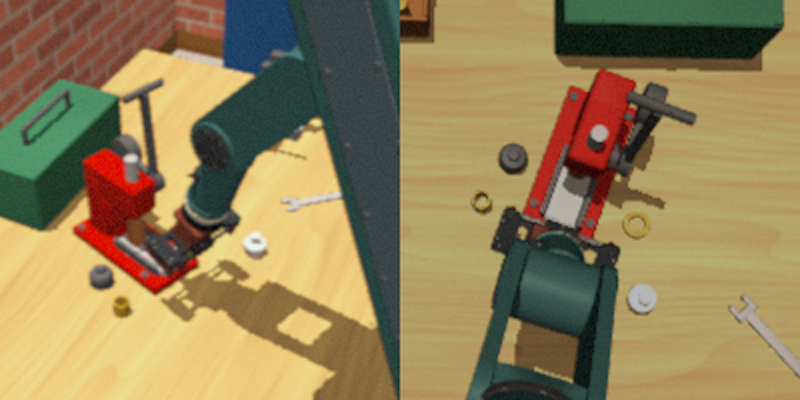

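Nearly home: the coupling has gone under the head. I'll creep on until the stop shows in the force.

>>> servo_tool(
  rows=[
    [[-1,0,-0.2,0.1,0,0,0],[-1,0,-0.35,0.13,0,0,0],[-1,0,-0.5,0.2,0,0,0],[-1,0,-0.5,0.2,0,0,0]],
  ],
)

```text
t: 8.88
tcp_pos: [0.608, -0.127, 0.0565]
eef_rot: [0.097, -0.57, 0.804, -0.138]
contact_force: [-5.0, 1.2, 3.3]
grip_width: 0.005
```

>>> servo_tool(
  rows=[
    [[-1,0,-0.1,0.03,0,0,0],[-1,0,-0.2,0.07,0,0,0],[-1,0,-0.2,0.07,0,0,0]],
  ],
)

```text
t: 9.13
tcp_pos: [0.6082, -0.127, 0.056]
eef_rot: [0.096, -0.57, 0.805, -0.137]
contact_force: [-7.0, 2.8, 5.2]
grip_width: 0.007
```

>>> servo_tool(
  rows=[
    [[-1,0,-0.2,0.07,0,0,0],[-1,0,-0.4,0.14,0,0,0],[-1,0,-0.4,0.14,0,0,0]],
  ],
)

```text
t: 9.38
tcp_pos: [0.6084, -0.127, 0.0548]
eef_rot: [0.094, -0.57, 0.805, -0.134]
contact_force: [-10.7, 4.0, 7.8]
grip_width: 0.002
```

The slide is firmly against its stop, since the force rises with no travel. Now I back off along -x.

>>> servo_tool(
  rows=[
    [[-1,0,0.8,-0.3,0,0,0],[-1,0,2,-0.7,0,0,0],[-1,0,4,-1.4,0,0,0],[-1,0,6,-3,0,0,0],[-1,0,8,-6,0,0,0],[-1,0,10,-9,0,0,0],[-1,0,11,-12,0,0,0],[-1,0,11,-12,0,0,0]],
  ],
)

```text
t: 10.05
tcp_pos: [0.4717, -0.0786, 0.1358]
eef_rot: [0.095, -0.57, 0.805, -0.135]
contact_force: [0.1, -0.4, 0.4]
grip_width: 0.007
```

```bash
python3 -c "
from h import *
from rig import monitor,read_camera,recognise
import cv2
print(monitor.sense()['contact_force'],monitor.sense()['tcp_pos'])
a=read_camera('side')[110:225,265:385,::-1];b=read_camera('top')[105:220,310:430,::-1]
import numpy as np
cv2.imwrite('pics/a8.png',cv2.resize(np.hstack([a,b]),None,fx=3.3,fy=3.3,interpolation=cv2.INTER_CUBIC))
v=np.load('v.npy')
for c in ('side','top'):
  for q in ('push_plate','coupling'):
    for d in recognise(c,q)[:2]: print(c,q,(R.from_euler('z',-v[2]).apply(np.array(d['at'])-[v[0],v[1],0])).round(3),d['confidence'])
for n,o in (('side',(265,110)),('top',(310,105))):
  print(n,((proj(n,w([(-.108,.025,.0775),(-.108,-.025,.0775),(0,0,.077)],v))-o)*3.3).round())
"
```

```text
[ 0.11702052 -0.37586179  0.44201388] [ 0.47168129 -0.07856356  0.13575943]
side push_plate [-0.074  0.002  0.026] 0.48
side coupling [-0.007  0.012  0.064] 0.63
side coupling [0.002 0.011 0.115] 0.22
top push_plate [-0.062  0.004  0.032] 0.57
side [[188. 254.]
 [220. 233.]
 [140. 199.]]
top [[139. 277.]
 [189. 295.]
 [201. 181.]]
```

View pics/a8.png

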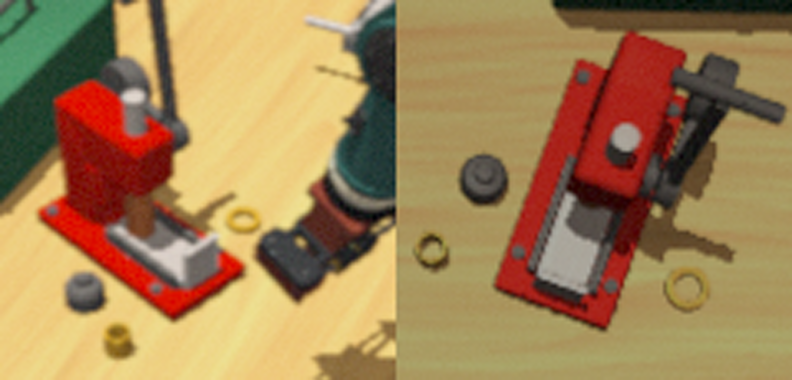

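The picture shows the plate's top edge at about (185,253) to (218,236), against (188,254) to (220,233) predicted for home. The coupling is upright near (140,205), the lever is up and the bystanders haven't moved.

```bash
python3 -c "
from rig import env
print(env.finish_job())"
```

```text
the job is handed in; nothing more can be done
None
```

The lever is up and staying up by itself with the ram raised, and the loading slide was then pushed fully home. I handed the job in at about 10 s on the robot's clock.

- **Lever:** I pushed the cross handle with the fingers either side of its arm until it passed the balance point. It swung up by itself, and it was still up in the last picture, with nothing touching it.
- **Slide:** I pushed the end plate with the fingers closed. At the stop the force rose from about 6 N to 14 N while the slide moved less than 0.5 mm.
- **Last picture:** The plate's top edge is within a few pixels of its predicted home position. The coupling stands upright under the ram, and the cap, ferrule and locknut lie as they were. The last view did not take in the stopper and wrench, which looked unmoved in the picture just before the final push. The paste tin and the tee were not rechecked, but the arm never went near them.

**Checks that disagreed or went wrong**
- **Recognition:** After the push, the network's low-confidence plate positions were about 3 to 5 cm further in than the known home position. Before the push they were off the same way, so I relied on the picture and the stop force. The side camera put the coupling about 12 mm to one side of the ram axis. Its top is partly hidden by the head, so I did not treat that as real.
- **Joint range:** During the first approach joint 5 read 0.198 rad against its lower limit of 0.2, and joint 3 was at 2.376 against 2.38. I reduced the tool tilt straight away, but that brief reading was just past the stated range.

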